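Lower the drop-front flap onto its pulled-out supports

ROBOT

A 7-joint arm with a two-finger parallel gripper is mounted at the origin on the work surface. World frame = base frame: x ahead of the robot, y to its left, z up, the work surface at z = 0. Lengths are in m, angles in rad, forces in N, time in s.
With the tool pointing down it reaches from about 0.425 to 0.875 m from the base axis. Payload 8.4 kg.
Tool frame: the origin (TCP) lies midway between the tips of the shut fingers; the grasp point (between the pads) lies 19 mm behind it; z points along the fingers, x is the direction in which the jaws open and shut, and the axes are right-handed (so a half turn about z gives the same grasp; the last joint's range is limited). The gripper opens to 85 mm and grips with 20 to 120 N. Pads are 22 mm wide; open, the fingers measure 114 mm over their backs; the gripper's body (76 mm by 85 mm) begins 54 mm behind the grasp point. The pads swing forward as they close: fully open they stand 13 mm farther back than shut.
Start: joints at [-1.362, 0.333, 0.04, 1.465, -0.013, 1.343, -0.059], TCP at [0.197, 0.619, 0.231] pointing down, gripper open.
Joint ranges: [-2.58, 2.58], [-0.38, 2.09], [-1.3, 1.39], [0.25, 2.4], [-1.5, 4.64], [0.08, 2.09], [-2.65, 2.65]. Speed limits (rad/s): [2.22, 2.22, 2.79, 2.79, 3.14, 3.14, 3.14].

INTERFACE

Orientations are given as a unit quaternion [w, x, y, z].
In Python, from rig import get_state, camera, camera_info, hand_in gives the robot as it stands. The module is installed in compiled form; this text tells all that it offers.
- The arm moves only by the tool step_arm, never from a script. Its argument "plan" is a list of rows, each a list of 7 numbers: the shift along the tool's x, y, z in mm, then the turn, a rotation vector about the tool's x, y, z in degrees, then the finger opening in mm, from 0 to 85.4. A call has 1 to 12 rows; each row shifts and turns the commanded pose from where the row before left it, along the tool's axes as they then stand; what a row does not reach is not made up. A row lasts 1/10 s, in which the tool goes at most 50 mm and 8.59 degrees, less where a joint would pass 70% of its speed; a pose out of reach is approached as far as the arm can. A call with a gripper value outside its range is refused whole. The fingers move at their own pace and stop on an object; "squeeze" is the grip in N (left out, the last holds). Time passes only in rows, so rows that do not move let the fingers close. It gives the time, the measured TCP pose, the force and the opening at its end, in the units of the state.
- get_state(): the state, without advancing time (a new reading comes with each control period).
- camera(name): name is "scene" or "top" or "wrist"; returns the picture (480x640x3 uint8, red, green, blue); there is no depth.
- camera_info(name): a dict with "fx", "fy", "cx", "cy" (pixels), "eye" and "rotation" of the camera in the world; the wrist camera has in their place "mount" (4x4, takes a point from camera to tool coordinates, whose origin is the TCP and whose axes are the tool frame's). Camera axes: x right, y down, z forward; pixel columns grow to the right and rows downward; lengths in m; the calibration is good to about 2 mm. The wrist camera is an equidistant fisheye: a pixel r from the principal point sees the ray r / f radians off the axis. A picture is of the moment at which its call begins: read the wrist's pose just before it. camera_info takes no time and is no camera call.
- hand_in(): hands the job in, once; it reports no verdict.
The state is a dict: "time_s": time; "qpos": joint angles; "qd": joint speeds; "joint_efforts": joint torques, N m; "tcp_pos": TCP position; "orientation": TCP orientation; "force": force on the tool from outside, world axes, zero at the start; "ft_torque": the same for the moment, N m; "finger_gap": finger opening in m.
Only numpy, scipy, OpenCV 4.12 (cv2) and the standard library are available. Lean on these libraries where they do the work, as an engineer would, in place of code of your own. Each camera call takes 0.05 s, during which the arm holds its last target.

TASK

Open the small drop-front cabinet on the dresser: first pull both of its slide-out supports all the way out, then fold the flap down gently by its handle, without letting it drop, until it rests level on both supports, and let go. Leave the things on the tray undisturbed.

Things in the scene. Friction and masses are not known exactly. Their poses are not given: they have to be found in the camera images.
- cabinet: small wooden drop-front cabinet standing on the dresser, fixed there, 320 wide (y), 172 deep, 203 high; its flap closes its front. Origin: on the dresser top below the middle of the flap's hinge line; x points from its front to its back, away from the robot, z up. The cabinet body lies behind x = -2 mm; only the supports' ends and knobs stand out in front
- hinge_mid (a point): middle of the flap's hinge line, which runs along the cabinet's y, 75 mm above the dresser top
- flap (a joint): angle of the flap, rad: 0 shut (leaning back 0.17 from upright), 0.17 upright, 1.741 level, pointing to the robot; starts at 0 to 0.12. The flap is a wooden panel 318 wide, 12 thick, 130 long from the hinge, about 0.3 kg. The hinge is only lightly damped: past upright the flap falls open if not held, and sinks below level (to 2.10) if the supports are not out
- flap_handle (a point): middle of the flap's handle: a round steel bar, diameter 12, 110 long along the cabinet's y, on two end stubs, parallel to the flap's free edge and 40 mm beyond it (free gap 34), 170 mm from the hinge line. It can be pinched from above across the cabinet's x the whole way round, the bar turning between the fingers. Its z axis points from hinge to bar, y along the bar
- left_support (a joint): how far the left wooden support is pulled out, m: 0 pushed in, 0.085 at its stop (fully out); starts between 0 and 0.02. Slides out along the cabinet's -x with a light drag of about 2 N and stays where it is left
- right_support (a joint): how far the right wooden support is pulled out, m: 0 pushed in, 0.085 at its stop (fully out); starts between 0 and 0.02. Slides out along the cabinet's -x with a light drag of about 2 N and stays where it is left
- left_support_knob (a point): centre of the steel knob of the left support (cabinet's +y side), 54 mm above the dresser: a cylinder of diameter 20, 24 long, axis along the cabinet's x, to be pinched from above across the cabinet's y. A 10 mm stem joins it to the support, a bar 18 wide, 22 high, its top 68.5 mm above the dresser. Pushed in, the knob's centre is 57 mm and the bar's end 20 mm in front of the hinge line
- right_support_knob (a point): centre of the steel knob of the right support (cabinet's -y side), 54 mm above the dresser: a cylinder of diameter 20, 24 long, axis along the cabinet's x, to be pinched from above across the cabinet's y. A 10 mm stem joins it to the support, a bar 18 wide, 22 high, its top 68.5 mm above the dresser. Pushed in, the knob's centre is 57 mm and the bar's end 20 mm in front of the hinge line
- tray: stainless steel tray, 270 x 210 x 18, fixed on the dresser on the cabinet's +y side, bystander; origin under its centre
- flacon_mid (a point): centre of a loose bystander standing on the tray: squat green glass flacon with a steel twist cap, diameter 68, height 64; 32 mm above its underside
- deodorant_mid (a point): centre of a loose bystander standing on the tray: upright aluminium deodorant stick, diameter 35, height 95; 47 mm above its underside
- bowl_mid (a point): centre of a loose bystander standing on the tray: grey ceramic cufflink bowl, diameter 76, height 34; 17 mm above its underside
- acrylic_box_mid (a point): centre of a loose bystander standing on the tray: clear acrylic box with latched lid, 72 x 62 x 45; 22 mm above its underside

How it is judged:
By the outcome, as a careful person would: the job done as asked, in the order asked, and still so for the second after the job is handed in, with the robot touching nothing.
It also fails if it takes over 70 s, if anything falls off the work surface, if the arm or the gripper's body presses on something with over 40 N, if the wrist force passes 120 N, or if a joint passes its speed limit or range.

## Working session

There is one attempt and no reset: what is moved stays moved. The work goes in short steps, Python scripts to look and compute and a tool call to move; the robot and the scene stay as the last step left them, time stands still between calls to the robot, and variables do not carry over. Pictures are saved under pics/ and viewed, and the job is handed in when it is done.

Besides the shell and the picture viewer there is one more tool, called after "Call:" as name([rows], argument=value, ...), one row to a line, values as JSON. step_arm: Moves the arm, as the interface text tells. Its arguments: {"type":"object","properties":{"plan":{"type":"array"},"squeeze":{"type":"number"}},"required":["plan"]}

```bash
mkdir -p pics; python3 - <<'E'
from rig import *
import cv2
s=get_state();print(s)
for n in("scene","top","wrist"):
    cv2.imwrite(f"pics/{n}0.png",camera(n)[:,:,::-1]);print(n,camera_info(n))
E
```

```text
{'time_s': 0.0, 'qpos': array([-1.36221207,  0.33390914,  0.03987421,  1.46627179, -0.01341784,
        1.34332261, -0.05851198]), 'qd': array([ 0.00090116,  0.0007474 ,  0.00095093, -0.00010681,  0.00185276,
        0.0010322 ,  0.00050474]), 'joint_efforts': array([-2.80038734e-05, -6.58550978e+01,  1.36568114e+00, -4.05570424e+01,
        1.68042944e-02,  1.26710095e-02,  3.17929857e-05]), 'tcp_pos': array([0.19679723, 0.61900427, 0.23042217]), 'orientation': array([ 5.22751007e-04,  8.07148977e-01,  5.90347230e-01, -6.34902129e-04]), 'force': array([-1.65950874,  0.16673423,  0.19503722]), 'ft_torque': array([ 0.00708572,  0.02953837, -0.02704852]), 'finger_gap': 0.08500343646254374}
scene {'fx': 539.6735862430122, 'fy': 539.6735862430122, 'cx': 320.61057442999453, 'cy': 241.20110634286374, 'eye': array([0.8113063 , 0.38172193, 1.03107924]), 'rotation': array([-0.08017725,  0.36934447,  0.90345504, -0.20229994])}
top {'fx': 599.4902474543754, 'fy': 599.4902474543754, 'cx': 308.4300900392844, 'cy': 233.88789539013132, 'eye': array([0.47499674, 0.10436127, 1.38565319]), 'rotation': array([-0.0206947 ,  0.71022116, -0.70358911,  0.01095425])}
wrist {'fx': 371.64829954431775, 'fy': 371.64829954431775, 'cx': 314.9232433751537, 'cy': 238.70128833118065, 'mount': array([[ 9.99999659e-01, -7.10775503e-04,  4.20186053e-04,
        -3.16247725e-04],
       [ 5.72204301e-04,  9.63436536e-01,  2.67936027e-01,
        -6.80748805e-02],
       [-5.95264959e-04, -2.67935695e-01,  9.63436614e-01,
        -1.41590237e-01],
       [ 0.00000000e+00,  0.00000000e+00,  0.00000000e+00,
         1.00000000e+00]])}
```

View pics/scene0.png

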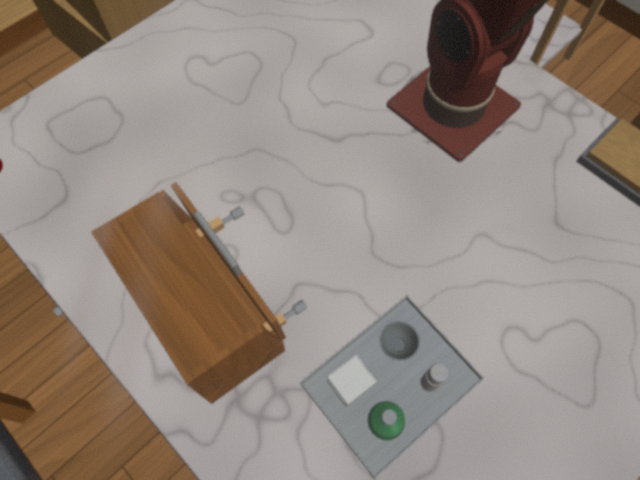

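View pics/top0.png

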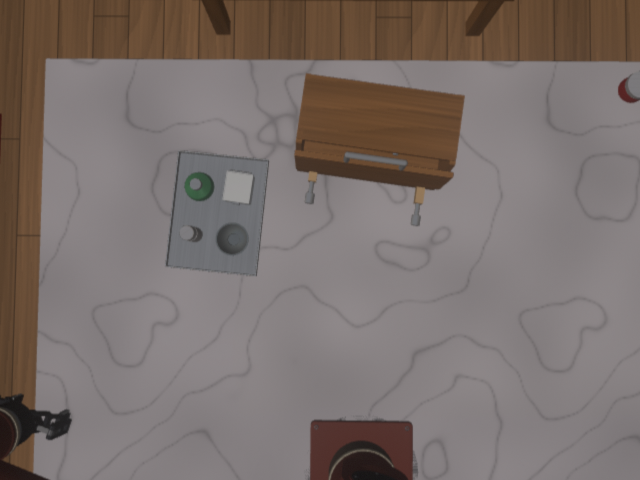

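View pics/wrist0.png

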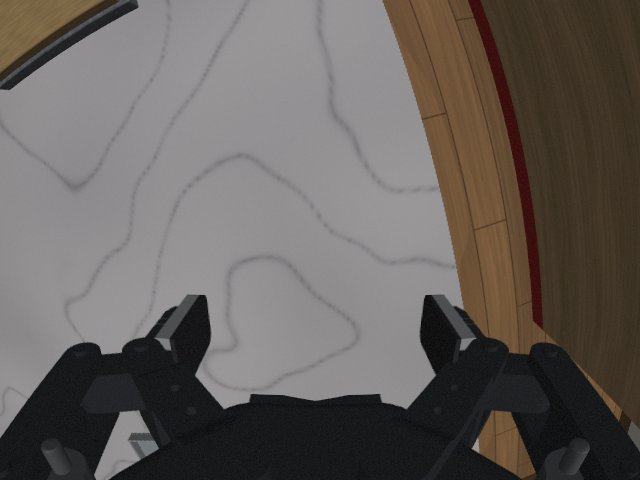

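The scene and top views show the cabinet. In the top view the left knob is near (311,197), the right knob near (416,218) and the handle bar runs (347,155) to (406,162). Next I'll measure these more precisely.

```bash
cat > h.py <<'E'
import numpy as np,cv2
from rig import *
from scipy.spatial.transform import Rotation as R
def rq(q): return R.from_quat([q[1],q[2],q[3],q[0]])
def ray(n,u,v):
    c=camera_info(n); d=np.array([(u-c['cx'])/c['fx'],(v-c['cy'])/c['fy'],1.]); return c['eye'],rq(c['rotation']).apply(d)
def onz(n,u,v,z):
    e,d=ray(n,u,v); return e+d*(z-e[2])/d[2]
def proj(n,p):
    c=camera_info(n); q=rq(c['rotation']).inv().apply(np.array(p)-c['eye']); return c['cx']+c['fx']*q[...,0]/q[...,2],c['cy']+c['fy']*q[...,1]/q[...,2]
def tri(a,b):
    e1,d1=ray(*a);e2,d2=ray(*b);d1/=np.linalg.norm(d1);d2/=np.linalg.norm(d2)
    t=np.linalg.lstsq(np.c_[d1,-d2],e2-e1,rcond=None)[0]; p,q=e1+t[0]*d1,e2+t[1]*d2
    return (p+q)/2,np.linalg.norm(p-q)
E
python3 - <<'E'
from h import *
print(proj('top',[0,0,0]),proj('scene',[0,0,0]))
t=cv2.imread('pics/top0.png')[60:240,280:480];cv2.imwrite('pics/t0c.png',cv2.resize(t,None,fx=4,fy=4,interpolation=2)[:600,:800]) 
cv2.imwrite('pics/t0d.png',cv2.resize(t,None,fx=4,fy=4,interpolation=2)[200:720,:800])
s=cv2.imread('pics/scene0.png')[170:350,150:320];cv2.imwrite('pics/s0c.png',cv2.resize(s,None,fx=3.3,fy=3.3,interpolation=2))
for n in('top','scene'):
    im=cv2.imread(f'pics/{n}0.png');hsv=cv2.cvtColor(im,cv2.COLOR_BGR2HSV)
    print(n)
E
```

```text
(np.float64(360.6260211297944), np.float64(470.58286579265433)) (np.float64(453.3586647736139), np.float64(105.77638704933258))
top
scene
```

View pics/t0d.png

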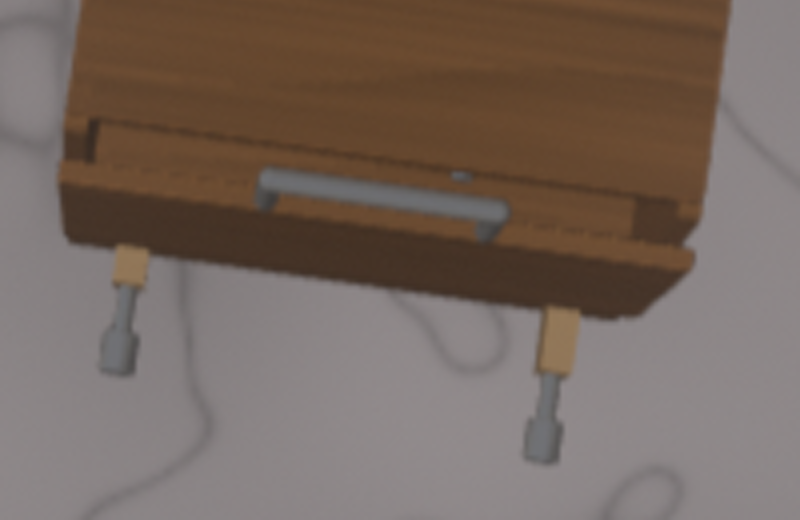

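View pics/s0c.png

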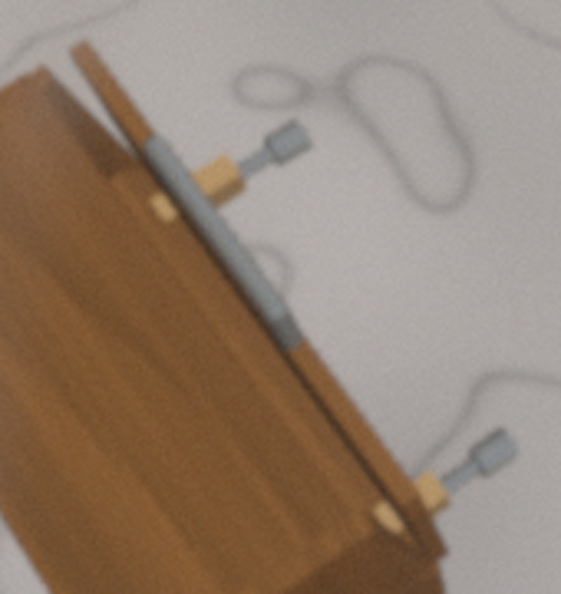

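```bash
python3 - <<'E'
from h import *
K={'L':((309.5,197.75),(300,307.3)),'R':((415.75,219.75),(237.6,213.0))}
for k,(a,b) in K.items():
    print(k,onz('top',*a,.054),onz('scene',*b,.054),tri(('top',*a),('scene',*b)))
T=lambda u,v:('top',280+u/4,110+v/4)
print(tri(T(385,194),('scene',216,239)))
e=[onz(*T(*p),.24) for p in((262,182),(503,211))];print(e,np.linalg.norm(e[0]-e[1]))
d=e[1]-e[0];print(np.degrees(np.arctan2(-d[0],d[1]*-1)))
L,Rr=[onz('top',*K[k][0],.054) for k in'LR']
# support axis direction: bar end->knob, right
for p,q in (((131,284),(118,351)),((557,374),(543,439)),((129,250),(118,374)),((561,310),(541,460))):
  a,b=onz(*T(*p),.06),onz(*T(*q),.054);v=b-a;print('axis',np.degrees(np.arctan2(v[1],v[0])),v)
s=get_state();print(s['time_s'])
print(rq(s['orientation']).as_matrix())
E
```

```text
L [0.61523807 0.12139511 0.054     ] [0.61810072 0.12243155 0.054     ] (array([0.61635824, 0.12105307, 0.04714852]), np.float64(0.0011699641653815623))
R [ 0.56815133 -0.11503345  0.054     ] [ 0.57033927 -0.11399164  0.054     ] (array([ 0.56882223, -0.11615287,  0.0490823 ]), np.float64(0.0008881220043087401))
(array([ 0.6724145 , -0.00846948,  0.23910772]), np.float64(0.00032539425391115166))
[array([0.67775831, 0.05057566, 0.24      ]), array([ 0.66459112, -0.06505913,  0.24      ])] 0.11638204367907257
6.496215785604717
axis 169.31591078463717 [-0.03678811  0.00694061 -0.006     ]
axis 169.40010845015252 [-0.03568768  0.0066787  -0.006     ]
axis 175.39589250358227 [-0.06863704  0.00552736 -0.006     ]
axis 173.17739056009532 [-0.08296476  0.00992615 -0.006     ]
0.15
[[ 3.02944378e-01  9.53008191e-01 -3.03327695e-04]
 [ 9.53007396e-01 -3.02944518e-01 -1.23384280e-03]
 [-1.26775375e-03  8.47122023e-05 -9.99999193e-01]]
```

Call:
step_arm([
  [-12,20,0,0,0,0,85],
  [-24,36,0,0,0,0,85],
  [-24,36,0,0,0,0,85],
  [-24,36,0,0,0,0,85],
  [-24,36,0,0,0,0,85],
  [-24,36,0,0,0,0,85],
  [-24,36,0,0,0,0,85],
  [-24,36,0,0,0,0,85],
  [-24,36,0,0,0,0,85],
  [-24,36,0,0,0,0,85],
  [-24,36,0,0,0,0,85],
  [-24,36,0,0,0,0,85],
], squeeze=40)

```text
time_s: 1.35
tcp_pos: [0.5105, 0.2288, 0.2313]
orientation: [-0.0, 0.807, 0.59, 0.0]
force: [0.2, 1.1, 0.3]
finger_gap: 0.0848
```

```bash
cat >> h.py <<'E'
YAW=-7.4
C=R.from_euler('z',YAW,degrees=True).as_matrix()
def need(pw, xdir='y'):
    """tool shift mm + tool-z turn deg to get TCP to pw; xdir: tool x along cabinet 'y' or 'x'"""
    s=get_state();M=rq(s['orientation']).as_matrix()
    xa={'y':C[:,1],'x':C[:,0],'-x':-C[:,0]}[xdir]; T=np.c_[xa,np.cross([0,0,-1],xa),[0,0,-1]]
    rv=R.from_matrix(M.T@T).as_rotvec(degrees=True)
    print('t',round(s['time_s'],2),'tcp',s['tcp_pos'].round(4),'gap',round(s['finger_gap'],4),'F',s['force'].round(1))
    d=np.array(pw)-s['tcp_pos']
    print('shift now axes',(1e3*M.T@d).round(1),'turn',rv.round(2),'shift after turn',(1e3*T.T@d).round(1))
def cab(x,y,z): return C@np.array([x,y,z])   # cabinet-aligned axes about world origin
E
python3 - <<'E'
from h import *
need(cab(.5896,.1999,.16)); print(get_state()['qpos'].round(2))
E
```

```text
t 1.35 tcp [0.5105 0.2288 0.2313] gap 0.0848 F [0.2 1.1 0.3]
shift now axes [-71.2 127.5  71.3] turn [ -0.    -0.   -10.23] shift after turn [-92.7 112.8  71.3]
[-0.82  0.15  0.36  1.71 -0.05  1.3   0.81]
```

Call:
step_arm([
  [0,0,0,0,0,-5.1,85],
  [0,0,0,0,0,-5.1,85],
  [-31,33,0,0,0,0,85],
  [-31,33,0,0,0,0,85],
  [-31,33,0,0,0,0,85],
  [0,14,15,0,0,0,85],
  [0,0,28,0,0,0,85],
  [0,0,28,0,0,0,85],
  [0,0,0,0,0,0,85],
])

```text
time_s: 2.25
tcp_pos: [0.6073, 0.123, 0.1562]
orientation: [-0.001, 0.751, 0.66, -0.003]
force: [-0.6, 0.2, -0.1]
finger_gap: 0.0848
```

```bash
python3 - <<'E'
from h import *
need(cab(.5896,.1999,.037)); 
cv2.imwrite('pics/w1.png',camera('wrist')[:,:,::-1])
E
```

```text
t 2.25 tcp [0.6073 0.123  0.1562] gap 0.0848 F [-0.6  0.2 -0.1]
shift now axes [1.000e-01 4.000e+00 1.192e+02] turn [-0.36  0.18 -0.04] shift after turn [ -0.3   3.2 119.2]
```

View pics/w1.png

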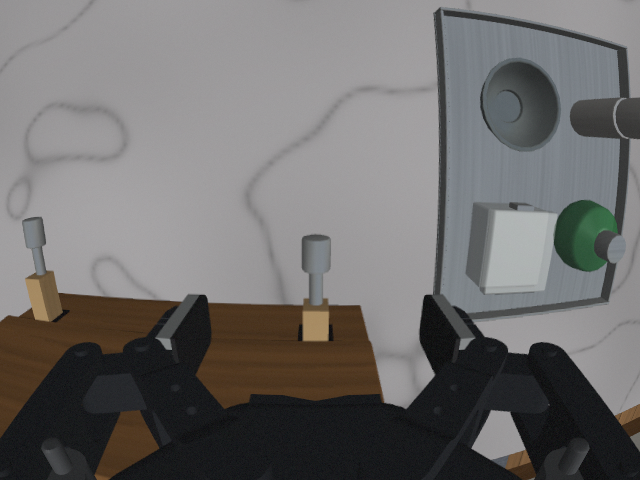

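The wrist view shows the left knob centred at (316,255), aligned with the support and between the fingers. I'll use it to check the position.

```bash
cat >> h.py <<'E'
def wray(u,v,s):
    c=camera_info('wrist');a=np.array([u-c['cx'],v-c['cy']])/c['fx'];r=np.hypot(*a);d=np.r_[a/r*np.sin(r),np.cos(r)]
    M=c['mount'];Rt=rq(s['orientation']).as_matrix()
    return s['tcp_pos']+Rt@M[:3,3], Rt@(M[:3,:3]@d)
def wz(u,v,z,s):
    e,d=wray(u,v,s);return e+d*(z-e[2])/d[2]
E
python3 - <<'E'
from h import *
s=get_state()
for n,p,z in(('L',(316,254),.056),('R',(35,233),.056),('Lend',(315,305),.0685),('Rend',(42,275),.0685)):
    q=wz(*p,z,s);print(n,q.round(4),'cab',(C.T@q).round(4))
E
```

```text
L [0.6189 0.1223 0.056 ] cab [0.598 0.201 0.056]
R [ 0.5723 -0.1112  0.056 ] cab [ 0.5818 -0.0366  0.056 ]
Lend [0.6515 0.1174 0.0685] cab [0.631  0.2003 0.0685]
Rend [ 0.6062 -0.1046  0.0685] cab [ 0.6146 -0.0257  0.0685]
```

Call:
step_arm([
  [0,2,30,0,0,0,85],
  [0,2,30,0,0,0,85],
  [0,0,30,0,0,0,85],
  [0,0,20,0,0,0,85],
  [0,0,10,0,0,0,40],
  [0,0,0,0,0,0,10],
  [0,0,0,0,0,0,10],
  [0,0,0,0,0,0,10],
  [0,0,0,0,0,0,10],
  [0,0,0,0,0,0,10],
])

```text
time_s: 3.3
tcp_pos: [0.6148, 0.1223, 0.0421]
orientation: [0.001, 0.752, 0.659, 0.001]
force: [-2.0, -2.6, 6.3]
finger_gap: 0.0186
```

Call:
step_arm([
  [0,-5,0,0,0,0,10],
  [0,-10,0,0,0,0,10],
  [0,-12,0,0,0,0,10],
  [0,-12,0,0,0,0,10],
  [0,-12,0,0,0,0,10],
  [0,-12,0,0,0,0,10],
  [0,-10,0,0,0,0,10],
  [0,-5,0,0,0,0,10],
  [0,0,0,0,0,0,10],
])

```text
time_s: 4.2
tcp_pos: [0.5367, 0.1329, 0.042]
orientation: [0.0, 0.752, 0.66, 0.001]
force: [-1.7, -3.1, 10.5]
finger_gap: 0.0183
```

Call:
step_arm([
  [0,-3,0,0,0,0,10],
  [0,-2,0,0,0,0,10],
  [0,-2,0,0,0,0,10],
  [0,0,0,0,0,0,10],
])

```text
time_s: 4.6
tcp_pos: [0.5349, 0.1332, 0.0423]
orientation: [0.004, 0.752, 0.659, 0.005]
force: [21.1, -2.9, -12.0]
finger_gap: 0.0187
```

Call:
step_arm([
  [0,0,0,0,0,0,60],
  [0,0,0,0,0,0,60],
  [0,0,0,0,0,0,85],
  [0,0,-20,0,0,0,85],
  [0,0,-40,0,0,0,85],
  [0,0,-40,0,0,0,85],
  [-30,5,-5,0,0,0,85],
  [-45,10,0,0,0,0,85],
  [-45,10,0,0,0,0,85],
  [-45,10,0,0,0,0,85],
  [-45,10,0,0,0,0,85],
  [0,0,0,0,0,0,85],
])

```text
time_s: 5.8
tcp_pos: [0.5461, -0.0873, 0.1458]
orientation: [0.001, 0.754, 0.656, -0.001]
force: [-0.2, 0.5, -0.0]
finger_gap: 0.085
```

```bash
python3 - <<'E'
from h import *
need(cab(.575,-.0395,.037)); 
s=get_state()
cv2.imwrite('pics/w2.png',camera('wrist')[:,:,::-1]);cv2.imwrite('pics/top2.png',camera('top')[:,:,::-1])
E
```

```text
t 5.8 tcp [ 0.5461 -0.0873  0.1458] gap 0.085 F [-0.2  0.5 -0. ]
shift now axes [-22.7  22.4 108.8] turn [ 0.04  0.14 -0.54] shift after turn [-23.2  22.2 108.8]
```

View pics/w2.png

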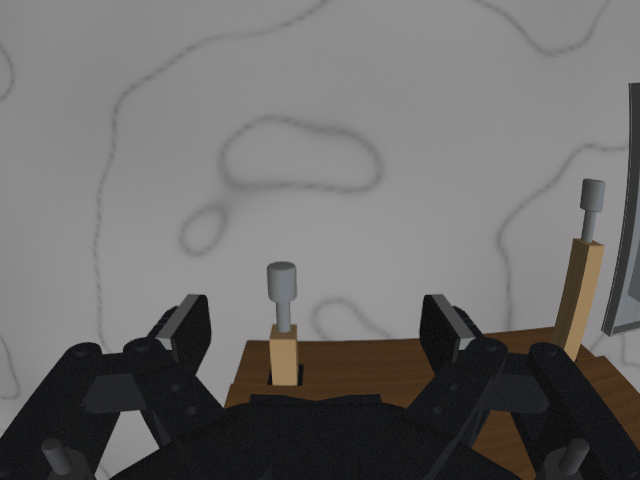

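View pics/top2.png

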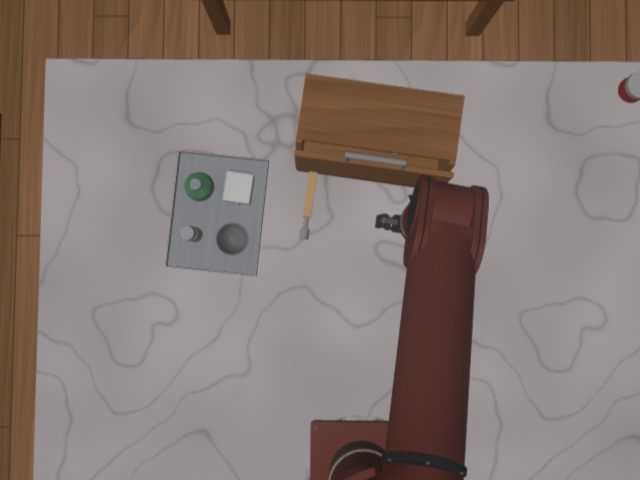

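The left support is out, and nothing on the tray looks moved. The right knob is at wrist pixel (282,282) and the left one at (592,195).

```bash
python3 - <<'E'
from h import *
s=get_state()
for p,z in(((282,282),.056),((592,195),.056)):
    q=wz(*p,z,s);print(q.round(4),'cab',(C.T@q).round(4))
q=onz('top',305,228,.054);print('L top',q,C.T@q)
E
```

```text
[ 0.5694 -0.1064  0.056 ] cab [ 0.5784 -0.0321  0.056 ]
[0.5362 0.1363 0.056 ] cab [0.5141 0.2043 0.056 ]
L top [0.54760492 0.13075861 0.054     ] [0.52620288 0.20019864 0.054     ]
```

Call:
step_arm([
  [-10,10,10,0,0,-0.5,85],
  [-10,12,20,0,0,0,85],
  [0,0,25,0,0,0,85],
  [0,0,0,0,0,0,85],
  [0,0,0,0,0,0,85],
])

```text
time_s: 6.4
tcp_pos: [0.5659, -0.101, 0.0903]
orientation: [-0.001, 0.748, 0.664, -0.0]
force: [0.5, -0.5, 0.3]
finger_gap: 0.0848
```

```bash
python3 - <<'E'
from h import *
s=get_state()
need(cab(.574,-.0395,.037)); 
cv2.imwrite('pics/w3.png',camera('wrist')[:,:,::-1])
E
```

```text
t 6.4 tcp [ 0.5659 -0.101   0.0903] gap 0.0848 F [ 0.5 -0.5  0.3]
shift now axes [-12.2  -0.3  53.3] turn [-0.08 -0.02  0.58] shift after turn [-12.2  -0.2  53.3]
```

View pics/w3.png

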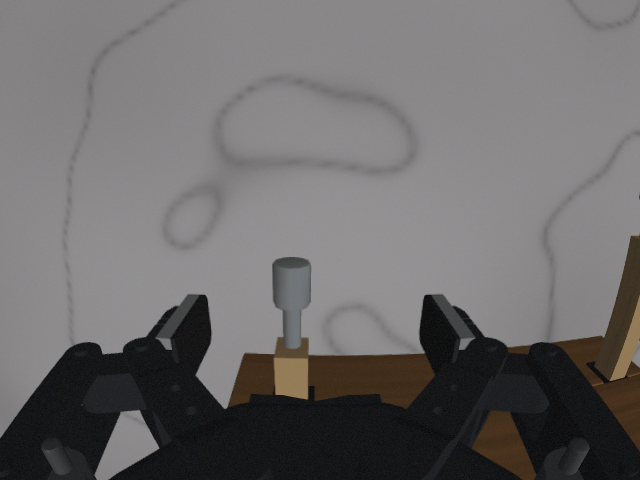

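The knob is at (292,284) and the jaws need about 11 mm more to the right. That agrees with the top view.

Call:
step_arm([
  [-6,0,5,0,0,0.5,85],
  [-5,0,18,0,0,0,85],
  [0,0,22,0,0,0,85],
  [0,0,10,0,0,0,85],
  [0,0,0,0,0,0,40],
  [0,0,0,0,0,0,10],
  [0,0,0,0,0,0,10],
  [0,0,0,0,0,0,10],
  [0,0,0,0,0,0,10],
  [0,0,0,0,0,0,10],
])

```text
time_s: 7.45
tcp_pos: [0.5654, -0.1134, 0.0362]
orientation: [0.0, 0.751, 0.66, 0.001]
force: [-1.6, 0.6, 6.0]
finger_gap: 0.0185
```

Call:
step_arm([
  [0,-4,0,0,0,0,10],
  [0,-8,0,0,0,0,10],
  [0,-10,0,0,0,0,10],
  [0,-10,0,0,0,0,10],
  [0,-10,0,0,0,0,10],
  [0,-8,0,0,0,0,10],
  [0,-7,0,0,0,0,10],
  [0,-4,0,0,0,0,10],
  [0,0,0,0,0,0,10],
])

```text
time_s: 8.35
tcp_pos: [0.5042, -0.105, 0.0361]
orientation: [-0.0, 0.751, 0.66, 0.001]
force: [-0.3, 3.1, 9.7]
finger_gap: 0.0187
```

Call:
step_arm([
  [0,-3,0,0,0,0,10],
  [0,-2,0,0,0,0,10],
  [0,-2,0,0,0,0,10],
  [0,-1,0,0,0,0,10],
  [0,0,0,0,0,0,10],
])

```text
time_s: 8.85
tcp_pos: [0.5007, -0.1046, 0.0363]
orientation: [0.004, 0.751, 0.66, 0.003]
force: [20.0, -0.7, -13.1]
finger_gap: 0.0185
```

Call:
step_arm([
  [0,0,0,0,0,0,60],
  [0,0,0,0,0,0,60],
  [0,0,0,0,0,0,85],
  [0,0,-25,0,0,0,85],
  [0,0,-45,0,0,0,85],
  [0,0,-45,0,0,0,85],
  [0,0,-45,0,0,0,85],
  [20,0,-45,0,0,0,85],
  [20,0,-30,0,0,0,85],
  [0,0,0,0,0,0,85],
])

```text
time_s: 9.85
tcp_pos: [0.5034, -0.0624, 0.2743]
orientation: [0.001, 0.75, 0.661, 0.003]
force: [0.6, 0.8, -0.4]
finger_gap: 0.0847
```

```bash
python3 - <<'E'
from h import *
s=get_state();print(s['qpos'].round(3))
need(cab(.6678,.0795,.30),'x');need(cab(.6678,.0795,.30),'-x') 
for n in('wrist','top','scene'):cv2.imwrite(f'pics/{n}4.png',camera(n)[:,:,::-1])
E
```

```text
[-0.514 -0.004  0.556  1.768  0.     1.371  1.486]
t 9.85 tcp [ 0.5034 -0.0624  0.2743] gap 0.0847 F [ 0.6  0.8 -0.4]
shift now axes [ 76.2 160.9 -24.6] turn [ 0.14 -0.37 90.16] shift after turn [160.6 -76.6 -25.7]
t 9.85 tcp [ 0.5034 -0.0624  0.2743] gap 0.0847 F [ 0.6  0.8 -0.4]
shift now axes [ 76.2 160.9 -24.6] turn [  0.37   0.14 -89.84] shift after turn [-160.6   76.6  -25.7]
```

View pics/wrist4.png

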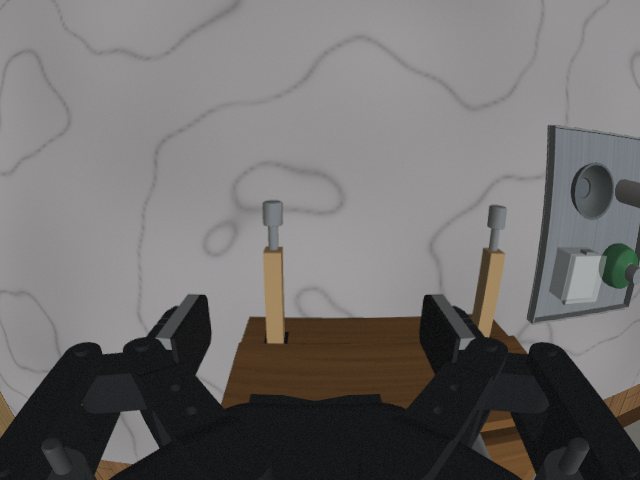

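View pics/scene4.png

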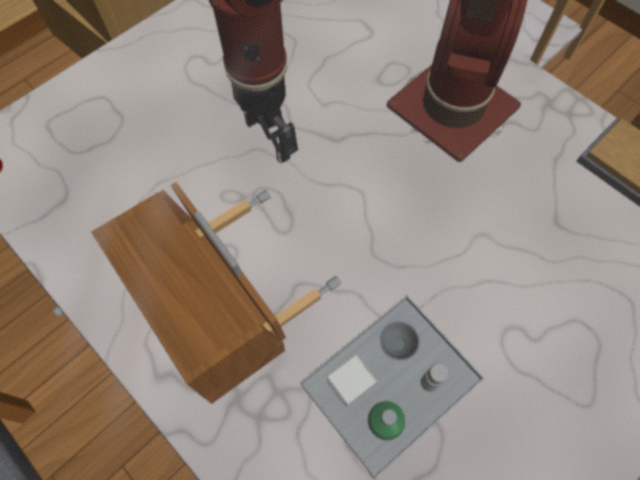

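The supports are both out by the same amount (wrist knobs at (272,213) and (497,217)). Next I turn the tool +90° so the jaws open across the cabinet's x.

Call:
step_arm([
  [0,0,-5,0,0,7.5,85],
  [0,0,-5,0,0,7.5,85],
  [0,0,-5,0,0,7.5,85],
  [0,0,-5,0,0,7.5,85],
  [0,0,-5,0,0,7.5,85],
  [0,0,0,0,0,7.5,85],
  [0,0,0,0,0,7.5,85],
  [0,0,0,0,0,7.5,85],
  [0,0,0,0,0,7.5,85],
  [0,0,0,0,0,7.5,85],
  [0,0,0,0,0,7.5,85],
  [0,0,0,0,0,7.5,85],
])

```text
time_s: 11.2
tcp_pos: [0.5006, -0.066, 0.2935]
orientation: [0.0, 0.998, -0.068, -0.002]
force: [0.1, 0.3, 0.6]
finger_gap: 0.0849
```

Call:
step_arm([
  [20,-10,-5,0,0,0,85],
  [35,-20,0,0,0,0,85],
  [35,-20,0,0,0,0,85],
  [35,-20,0,0,0,0,85],
  [20,-7,0,0,0,0,85],
  [10,0,0,0,0,0,85],
  [0,0,0,0,0,0,85],
])

```text
time_s: 11.9
tcp_pos: [0.6651, -0.0104, 0.2983]
orientation: [0.001, 0.998, -0.066, -0.001]
force: [-1.2, -1.3, -0.7]
finger_gap: 0.0848
```

```bash
python3 - <<'E'
from h import *
s=get_state();print(s['qpos'].round(3),s['orientation'])
need(cab(.6678,.0795,.227),'x')
cv2.imwrite(f'pics/w5.png',camera('wrist')[:,:,::-1])
E
```

```text
[-0.451  0.375  0.556  1.337 -0.193  1.487 -0.042] [ 0.00108452  0.99782794 -0.06584974 -0.00142704]
t 11.9 tcp [ 0.6651 -0.0104  0.2983] gap 0.0848 F [-1.2 -1.3 -0.7]
shift now axes [ 7.1 -4.3 71.3] turn [ 0.13  0.16 -0.15] shift after turn [ 6.9 -4.1 71.3]
```

View pics/w5.png

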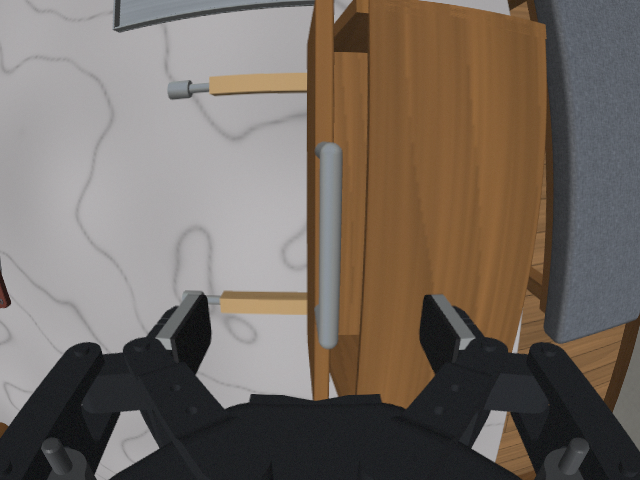

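The handle runs vertically in this view, from (331,150) to (329,342), and lies between the fingers.

```bash
python3 - <<'E'
from h import *
s=get_state()
for p in((331,150),(330,246),(329,342)):
    q=wz(*p,.243,s);print(q.round(4),'cab',(C.T@q).round(4))
for p in((186,90),(193,297)):
    q=wz(*p,.058,s);print('knob',q.round(4),'cab',(C.T@q).round(4))
E
```

```text
[0.6807 0.049  0.243 ] cab [0.6687 0.1363 0.243 ]
[ 0.6736 -0.0033  0.243 ] cab [0.6684 0.0835 0.243 ]
[ 0.6657 -0.0647  0.243 ] cab [0.6685 0.0216 0.243 ]
knob [0.5455 0.1297 0.058 ] cab [0.5243 0.1989 0.058 ]
knob [ 0.5072 -0.1009  0.058 ] cab [ 0.516  -0.0347  0.058 ]
```

Call:
step_arm([
  [3,-2,25,0,0,0,85],
  [0,-2,25,0,0,0,85],
  [0,0,15,0,0,0,85],
  [0,0,5,0,0,0,60],
  [0,0,0,0,0,0,25],
  [0,0,0,0,0,0,8],
  [0,0,0,0,0,0,8],
  [0,0,0,0,0,0,8],
  [0,0,0,0,0,0,8],
  [0,0,0,0,0,0,8],
], squeeze=20)

```text
time_s: 12.95
tcp_pos: [0.6692, -0.0052, 0.2313]
orientation: [-0.0, 0.998, -0.065, 0.001]
force: [-0.6, -0.3, 5.7]
finger_gap: 0.0108
```

```bash
python3 - <<'E'
from h import *
s=get_state();need(cab(.668,.0795,.227),'x');print(C.T@s['tcp_pos'])
for n in('wrist','scene'):cv2.imwrite(f'pics/{n}6.png',camera(n)[:,:,::-1])
E
```

```text
t 12.95 tcp [ 0.6692 -0.0052  0.2313] gap 0.0108 F [-0.6 -0.3  5.7]
shift now axes [3.7 1.5 4.3] turn [-0.01 -0.09 -0.04] shift after turn [3.7 1.5 4.3]
[0.66433469 0.0810171  0.23130084]
```

View pics/wrist6.png

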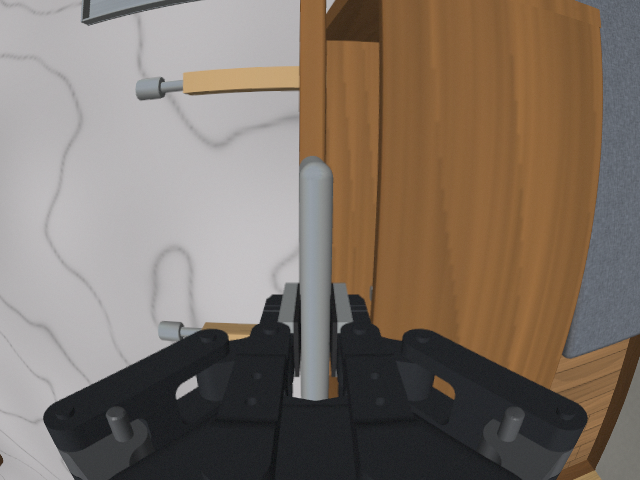

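The bar is gripped: the gap is 10.8 mm and it sits centred between the pads. Now I'll work out the arc.

```bash
cat > arc.py <<'E'
import numpy as np,sys
a,b,n=float(sys.argv[1]),float(sys.argv[2]),int(sys.argv[3])
p=np.linspace(a,b,n+1)
x=np.round(-170*np.sin(p),1);z=np.round(-170*np.cos(p),1)
print([[round(v,1),0,round(w,1)] for v,w in zip(np.diff(x),np.diff(z))])
E
python3 arc.py -.043 .4 12; python3 arc.py .4 .84 12;python3 arc.py .84 1.28 12;python3 arc.py 1.28 1.571 10
```

```text
[[np.float64(-6.3), 0, np.float64(-0.2)], [np.float64(-6.2), 0, np.float64(0.1)], [np.float64(-6.3), 0, np.float64(0.3)], [np.float64(-6.3), 0, np.float64(0.5)], [np.float64(-6.2), 0, np.float64(0.8)], [np.float64(-6.2), 0, np.float64(1.0)], [np.float64(-6.1), 0, np.float64(1.2)], [np.float64(-6.1), 0, np.float64(1.5)], [np.float64(-6.1), 0, np.float64(1.7)], [np.float64(-6.0), 0, np.float64(1.9)], [np.float64(-5.9), 0, np.float64(2.1)], [np.float64(-5.8), 0, np.float64(2.3)]]
[[np.float64(-5.7), 0, np.float64(2.6)], [np.float64(-5.6), 0, np.float64(2.7)], [np.float64(-5.5), 0, np.float64(2.9)], [np.float64(-5.4), 0, np.float64(3.2)], [np.float64(-5.2), 0, np.float64(3.3)], [np.float64(-5.2), 0, np.float64(3.5)], [np.float64(-5.0), 0, np.float64(3.8)], [np.float64(-4.8), 0, np.float64(3.8)], [np.float64(-4.8), 0, np.float64(4.1)], [np.float64(-4.5), 0, np.float64(4.3)], [np.float64(-4.4), 0, np.float64(4.4)], [np.float64(-4.3), 0, np.float64(4.5)]]
[[np.float64(-4.1), 0, np.float64(4.7)], [np.float64(-3.9), 0, np.float64(4.9)], [np.float64(-3.7), 0, np.float64(5.0)], [np.float64(-3.5), 0, np.float64(5.1)], [np.float64(-3.4), 0, np.float64(5.3)], [np.float64(-3.1), 0, np.float64(5.4)], [np.float64(-2.9), 0, np.float64(5.5)], [np.float64(-2.8), 0, np.float64(5.6)], [np.float64(-2.5), 0, np.float64(5.7)], [np.float64(-2.4), 0, np.float64(5.8)], [np.float64(-2.1), 0, np.float64(5.8)], [np.float64(-1.9), 0, np.float64(6.0)]]
[[np.float64(-1.3), 0, np.float64(4.7)], [np.float64(-1.2), 0, np.float64(4.8)], [np.float64(-1.1), 0, np.float64(4.8)], [np.float64(-0.9), 0, np.float64(4.9)], [np.float64(-0.8), 0, np.float64(4.9)], [np.float64(-0.7), 0, np.float64(4.9)], [np.float64(-0.5), 0, np.float64(4.9)], [np.float64(-0.3), 0, np.float64(4.9)], [np.float64(-0.2), 0, np.float64(5.0)], [np.float64(-0.1), 0, np.float64(4.9)]]
```

Call:
step_arm([
  [-6.3,0,-0.2,0,0,0,8],
  [-6.2,0,0.1,0,0,0,8],
  [-6.3,0,0.3,0,0,0,8],
  [-6.3,0,0.5,0,0,0,8],
  [-6.2,0,0.8,0,0,0,8],
  [-6.2,0,1,0,0,0,8],
  [-6.1,0,1.2,0,0,0,8],
  [-6.1,0,1.5,0,0,0,8],
  [-6.1,0,1.7,0,0,0,8],
  [-6,0,1.9,0,0,0,8],
  [-5.9,0,2.1,0,0,0,8],
  [-5.8,0,2.3,0,0,0,8],
])

```text
time_s: 14.25
tcp_pos: [0.5954, 0.0047, 0.2169]
orientation: [-0.0, 0.998, -0.065, -0.0]
force: [1.1, 1.6, 0.4]
finger_gap: 0.0111
```

```bash
python3 - <<'E'
from h import *
s=get_state();need(cab(.657-.17*np.sin(.4),.081,.2313-.17*(1-np.cos(.4))),'x');print(C.T@s['tcp_pos'])
for n in('wrist','scene'):cv2.imwrite(f'pics/{n}7.png',camera(n)[:,:,::-1])
E
```

```text
t 14.25 tcp [0.5954 0.0047 0.2169] gap 0.0111 F [1.1 1.6 0.4]
shift now axes [ 1.   0.3 -1. ] turn [-0.01  0.   -0.03] shift after turn [ 1.   0.3 -1. ]
[0.58981427 0.08132398 0.21685459]
```

View pics/wrist7.png

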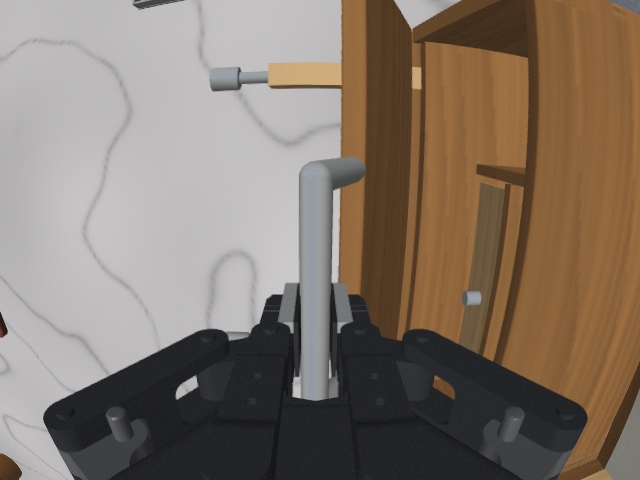

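View pics/scene7.png

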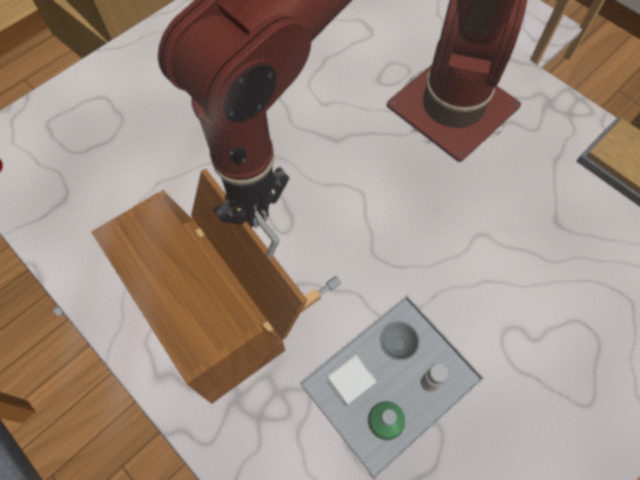

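The flap is following the hand and the bar is still centred between the pads. Forces are small, so I'm carrying on.

Call:
step_arm([
  [-5.2,0,2.4,0,0,0,8],
  [-5.6,0,2.7,0,0,0,8],
  [-5.5,0,2.9,0,0,0,8],
  [-5.4,0,3.2,0,0,0,8],
  [-5.2,0,3.3,0,0,0,8],
  [-5.2,0,3.5,0,0,0,8],
  [-5,0,3.8,0,0,0,8],
  [-4.8,0,3.8,0,0,0,8],
  [-4.8,0,4.1,0,0,0,8],
  [-4.5,0,4.3,0,0,0,8],
  [-4.4,0,4.4,0,0,0,8],
  [-4.3,0,4.5,0,0,0,8],
])

```text
time_s: 15.55
tcp_pos: [0.5361, 0.0123, 0.1738]
orientation: [-0.0, 0.998, -0.065, -0.0]
force: [-0.3, 3.2, 0.1]
finger_gap: 0.0113
```

```bash
python3 - <<'E'
from h import *
s=get_state();need(cab(.657-.17*np.sin(.84),.081,.2313-.17*(1-np.cos(.84))),'x');print(C.T@s['tcp_pos'])
for n in('wrist','scene'):cv2.imwrite(f'pics/{n}8.png',camera(n)[:,:,::-1])
E
```

```text
t 15.55 tcp [0.5361 0.0123 0.1738] gap 0.0113 F [-0.3  3.2  0.1]
shift now axes [ 0.4  0.2 -0.9] turn [-0.    0.01 -0.03] shift after turn [ 0.4  0.2 -0.9]
[0.5300088  0.08122977 0.17384619]
```

View pics/wrist8.png

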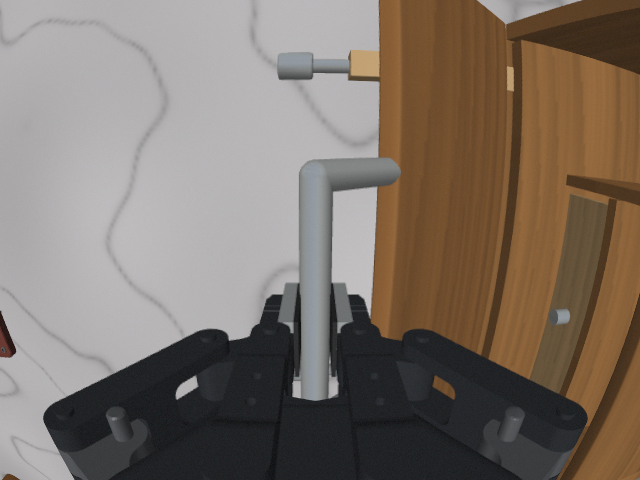

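The flap is about halfway down, with the bar held and the finger clear of the flap edge. I'll continue along the arc.

Call:
step_arm([
  [-4.1,0,4.4,0,0,0,8],
  [-3.9,0,4.8,0,0,0,8],
  [-3.7,0,5,0,0,0,8],
  [-3.5,0,5.1,0,0,0,8],
  [-3.4,0,5.3,0,0,0,8],
  [-3.1,0,5.4,0,0,0,8],
  [-2.9,0,5.5,0,0,0,8],
  [-2.8,0,5.6,0,0,0,8],
  [-2.5,0,5.7,0,0,0,8],
  [-2.4,0,5.8,0,0,0,8],
  [-2.1,0,5.8,0,0,0,8],
  [-1.9,0,6,0,0,0,8],
])

```text
time_s: 16.85
tcp_pos: [0.5004, 0.0168, 0.1094]
orientation: [0.0, 0.998, -0.065, 0.0]
force: [3.3, 3.6, -0.7]
finger_gap: 0.011
```

Call:
step_arm([
  [-1.3,0,4.7,0,0,0,8],
  [-1.2,0,4.8,0,0,0,8],
  [-1.1,0,4.8,0,0,0,8],
  [-0.9,0,4.9,0,0,0,8],
  [-0.8,0,4.9,0,0,0,8],
  [-0.7,0,4.9,0,0,0,8],
  [-0.5,0,4.5,0,0,0,8],
  [-0.3,0,4,0,0,0,8],
  [0,0,0,0,0,0,8],
])

```text
time_s: 17.75
tcp_pos: [0.4943, 0.0177, 0.072]
orientation: [0.0, 0.998, -0.065, 0.001]
force: [5.9, 1.9, -1.0]
finger_gap: 0.0109
```

```bash
python3 - <<'E'
from h import *
s=get_state();need(cab(.657-.17,.081,.2313-.17),'x');print(C.T@s['tcp_pos'])
for n in('wrist','scene'):cv2.imwrite(f'pics/{n}9.png',camera(n)[:,:,::-1])
E
```

```text
t 17.75 tcp [0.4943 0.0177 0.072 ] gap 0.0109 F [ 5.9  1.9 -1. ]
shift now axes [-0.9  0.2 10.7] turn [ 0.01 -0.06 -0.04] shift after turn [-0.9  0.2 10.7]
[0.48788246 0.08116977 0.07199453]
```

View pics/wrist9.png

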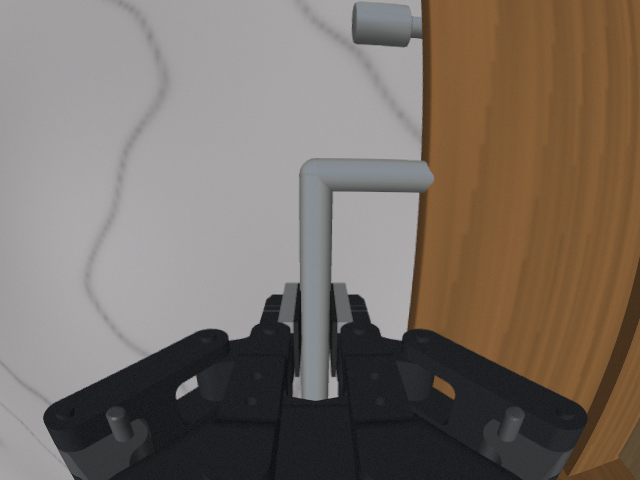

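View pics/scene9.png

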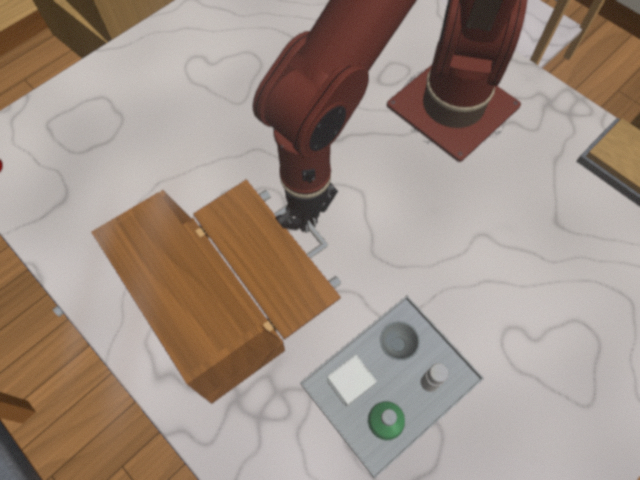

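Nearly level, about 10 mm still to go. I'll lower slowly until the supports take the load.

Call:
step_arm([
  [0,0,2,0,0,0,8],
  [0,0,2,0,0,0,8],
  [0,0,2,0,0,0,8],
  [0,0,1.5,0,0,0,8],
  [0,0,1,0,0,0,8],
  [0,0,0,0,0,0,8],
])

```text
time_s: 18.45
tcp_pos: [0.4942, 0.0176, 0.0641]
orientation: [-0.0, 0.998, -0.065, 0.0]
force: [3.2, 2.3, 3.6]
finger_gap: 0.0111
```

Call:
step_arm([
  [0,0,1,0,0,0,8],
  [0,0,1,0,0,0,8],
  [0,0,0,0,0,0,8],
])

```text
time_s: 18.75
tcp_pos: [0.4942, 0.0177, 0.0633]
orientation: [-0.0, 0.998, -0.065, 0.0]
force: [-4.4, 1.3, 22.1]
finger_gap: 0.0111
```

Contact with the supports (22 N upward, height as expected). I'll ease off, open a little and lift clear.

Call:
step_arm([
  [0,0,-1.5,0,0,0,8],
  [0,0,0,0,0,0,24],
  [0,0,0,0,0,0,24],
  [0,0,0,0,0,0,24],
  [0,0,0,0,0,0,24],
])

```text
time_s: 19.25
tcp_pos: [0.4932, 0.0175, 0.0629]
orientation: [0.0, 0.998, -0.065, -0.001]
force: [0.2, -0.8, 0.1]
finger_gap: 0.0238
```

```bash
python3 - <<'E'
from h import *
s=get_state();need(cab(.487,.081,.0613),'x')
cv2.imwrite(f'pics/w10.png',camera('wrist')[:,:,::-1])
E
```

```text
t 19.25 tcp [0.4932 0.0175 0.0629] gap 0.0238 F [ 0.2 -0.8  0.1]
shift now axes [ 0.2 -0.1  1.6] turn [ 0.03  0.07 -0.05] shift after turn [ 0.2 -0.1  1.6]
```

View pics/w10.png

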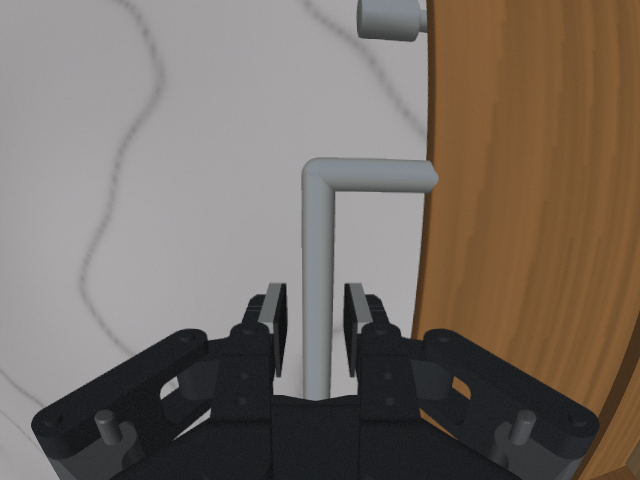

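The fingers are clear of the bar on both sides, so I lift straight up and then back away.

Call:
step_arm([
  [0,0,-6,0,0,0,24],
  [0,0,-15,0,0,0,24],
  [0,0,-25,0,0,0,24],
  [0,0,-35,0,0,0,24],
  [0,0,-45,0,0,0,24],
  [0,0,-45,0,0,0,24],
  [0,35,-20,0,0,0,24],
  [0,40,0,0,0,0,24],
  [0,40,0,0,0,0,24],
  [0,40,0,0,0,0,24],
  [0,20,0,0,0,0,24],
  [0,0,0,0,0,0,24],
])

```text
time_s: 20.5
tcp_pos: [0.4701, -0.1593, 0.2549]
orientation: [0.0, 0.998, -0.068, 0.0]
force: [-0.3, 0.6, 0.4]
finger_gap: 0.0239
```

```bash
python3 - <<'E'
from h import *
s=get_state();print(s['time_s'],s['tcp_pos'],s['force'])
for n in('wrist','top','scene'):cv2.imwrite(f'pics/{n}11.png',camera(n)[:,:,::-1])
a=cv2.imread('pics/top11.png')
for n in('scene','top'):
  p=cab(.487,.0795,.0745);print(n,proj(n,p))
E
```

```text
20.5 [ 0.47009247 -0.15932843  0.254939  ] [-0.29365897  0.6144722   0.37969608]
scene (np.float64(308.39710772681724), np.float64(225.28694583559096))
top (np.float64(357.0523420305959), np.float64(252.8373883538093))
```

View pics/scene11.png

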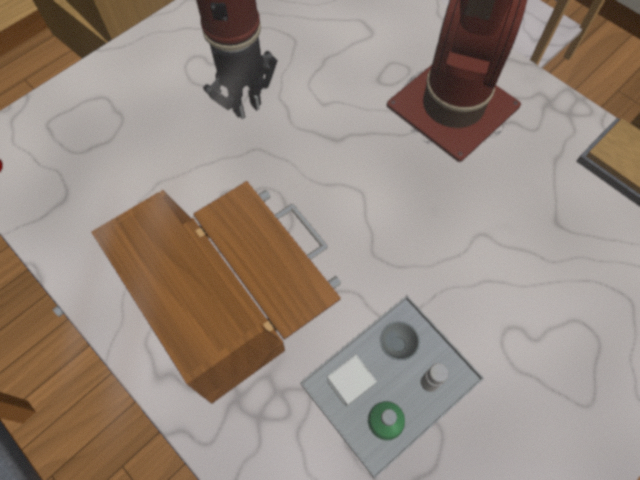

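View pics/top11.png

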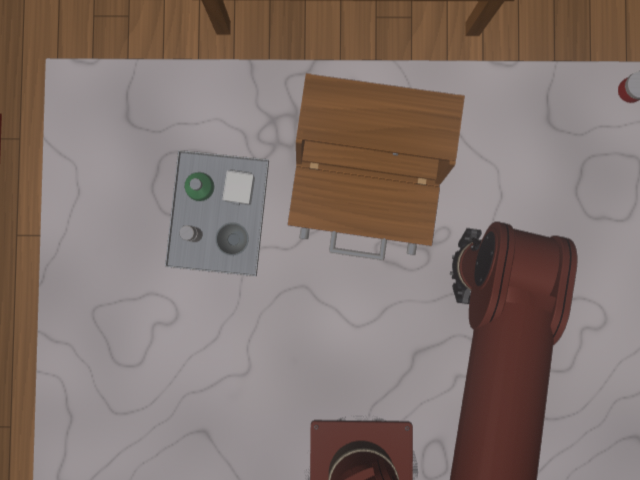

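The flap lies level with the handle at about (358,254) in the top view, against a predicted (357,253). Both knobs stand out in front and the tray items are where they started. The arm is clear.

```bash
python3 - <<'E'
from h import *
print(tri(('top',358,253.8),('scene',307.5,227)))
a,b=cv2.imread('pics/top0.png'),cv2.imread('pics/top11.png')
print('tray diff',cv2.absdiff(a,b)[150:280,160:275].mean())
hand_in();print(get_state()['time_s'])
E
```

```text
(array([0.49175586, 0.01249392, 0.05966425]), np.float64(0.0013998949653028522))
tray diff 13.888829431438127
the job is handed in; nothing more can be done
the job is handed in; nothing more can be done
```

```bash
python3 - <<'E'
import cv2,numpy as np
a,b=[cv2.cvtColor(cv2.imread(f'pics/{n}.png'),cv2.COLOR_BGR2GRAY).astype(np.float32) for n in('top0','top11')]
for r in((slice(150,280),slice(160,275)),(slice(300,400),slice(100,200))):
    d=cv2.absdiff(a[r],b[r]);print(d.mean(),a[r].mean(),b[r].mean(),cv2.phaseCorrelate(a[r].copy(),b[r].copy()))
E
```

```text
13.797324 113.90636 127.70368 ((-0.00013066751077417393, 0.5138357792806545), 1.0056486566567127)
15.8656 131.824 147.6896 ((-0.004222115381324443, -0.04903141929674604), 1.0516274585723877)
```

I opened the cabinet and handed the job in after about 20.5 s. I first pulled the left support, then the right, until each met its stop at about 20 N. I then lowered the flap by its handle to rest on the supports, let go and backed the arm away.

**What the last checks showed**
- **Flap:** contact came at 22 N upward, with the hand within 2 mm of the expected level height. In the top view, after release, the handle was within about 1 px of its expected level position.
- **Supports:** both knobs stand out in front of the flap.
- **Robot:** the wrist force was near zero after release, and the arm is well clear of everything.
- **Tray:** the four items look unmoved in both camera views.

**Checks that disagreed**
- **Handle height:** a last estimate from two hand-picked pixels put the handle at 60 mm instead of 75 mm. The earlier knob measurements also came out up to 7 mm low this way, so I trusted the contact height. I saw the 60 mm figure only after handing in.
- **Tray brightness:** the before-and-after top views differ by about 14 grey levels over the tray, but bare dresser differs by 16, so this is overall lighting.
- **Tray alignment:** the tray area shows a 0.5 px vertical offset, against 0.05 px on bare dresser. The gripper never came near the tray items, and I did not look into this further.

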